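Set out the next bore-measuring job

ROBOT

A 7-joint arm with a two-finger parallel gripper is mounted at the origin on a cart in front of the work surface, level with it; the furniture and walls round the work are solid. World frame = base frame: x ahead of the robot, y to its left, z up, the work surface at z = 0. Lengths are in m, angles in rad, forces in N, time in s.
With the tool pointing down it reaches from about 0.35 to 0.9 m from the base axis. Payload 8.1 kg.
Tool frame: the origin (TCP) lies midway between the tips of the shut fingers; the grasp point (between the pads) lies arm.tcp_to_grasp behind it (arm.tcp_to_grasp is the distance from the TCP to the grasp point, in m); z points along the fingers, y is the line along which they close (so a half turn about z gives the same grasp; the last joint's range is limited). The gripper opens to 92 mm and grips with 3 to 60 N. Pads are 19 mm wide; open, the fingers measure 130 mm over their backs; the gripper's body (75 mm by 190 mm) begins 47 mm behind the grasp point.
Start: joints at [1.037, 0.434, 0.025, 1.573, -0.012, 1.134, -0.075], TCP at [0.261, -0.568, 0.227] pointing down, gripper open.
Joint ranges: [-2.62, 2.62], [-0.44, 2.09], [-1.27, 1.32], [0.08, 2.57], [-1.32, 4.46], [0.12, 2], [-2.74, 2.74]. Speed limits (rad/s): [2.22, 2.22, 3.01, 3.01, 3.14, 3.14, 3.14].

INTERFACE

Orientations are given as a rotation vector (axis times angle).
In Python, from cell import observe, get_image, arm gives the robot as it stands. The module is installed in compiled form; this text tells all that it offers.
- The arm moves only by the tool drive_tool, never from a script. Its argument "steps" is a list of rows, each a list of 5 numbers: the closure, from 0 (fully open) to 1 (shut), then the shift along the world's x, y, z in mm, then the turn about the world's z in rad. In form: [[hand, x, y, z, roll], ...]. A call has 1 to 20 rows; each row shifts and turns the commanded pose from where the row before left it; what a row does not reach is not made up. A row lasts 1/12 s, in which the tool goes at most 41.7 mm and 7.16 degrees, less where a joint would pass 70% of its speed; a pose out of reach is approached as far as the arm can. A call with a gripper value outside its range is refused whole. The fingers move at their own pace and stop on an object; "grip_force" is the grip in N (left out, the last holds). Time passes only in rows, so rows that do not move let the fingers close. It gives the time, the measured TCP pose, the force, the opening and the grip force at its end, in the units of the state.
- observe(): the state, without advancing time (a new reading comes with each control period).
- get_image(name): name is "scene" or "top" or "wrist"; returns a dict with "image" (480x640x3 uint8, red, green, blue), "vfov" (degrees; the focal length in pixels is half the picture's height over the tangent of half this angle, whatever the lens; pixels are square), "cx", "cy" (the principal point, pixels), "xyz" and "attitude" of the camera in the world. Camera axes: x right, y down, z forward; pixel columns grow to the right and rows downward; lengths in m; the calibration is good to about 2 mm. A picture is of the moment at which its call begins. There is no depth.
- arm.sign_off(): hands the job in; it is judged then, once.
The state is a dict: "clock": time; "joints": joint angles; "dq": joint speeds; "joint_efforts": joint torques, N m; "position": TCP position; "ee_rot": TCP orientation; "force": force on the tool from outside, world axes, zero at the start; "ft_torque": the same for the moment, N m; "width": opening from 0.0 (shut) to 1.0 (fully open); "gripper_force": force on a finger pad.
Only numpy, scipy, OpenCV 4.12 (cv2) and the standard library are available. Lean on these libraries where they do the work, as an engineer would, in place of code of your own. Each camera call takes 0.05 s, during which the arm holds its last target. There are 200 camera calls.

TASK

In the metal lane, bring the flange that has waited longest forward to the middle of the front bay by the red stop, and only then load the bronze bush behind it, in the middle of the rear bay. On the blue board, set the drilled steel block in the middle square, squared up with it, the ring gauge centred on top of the block, and the cylinder square upright in the circle to the left of the block as you see it from the robot. Leave the loupe, white jar and blue case where they are.

Things in the scene. Friction and masses are not known exactly. Their poses are not given: they have to be found in the camera images.
- lane: Fixed shallow metal tray, dark floor, bright rails, inside 152 (x) by 74 mm (y), left or right of the robot. Origin: centre of underside; x runs along it, away from the robot (within 0.25 rad). Floor at z = 4 mm, rails to 10 mm, red stop at the front (-x) end to 15 mm. White line at x = 0 between front and rear bay; their middles at x = -38 and +38 mm, y = 0.
- board: Fixed flat blue board, 84 (x) by 184 (y) by 6 mm thick, on the side where the lane is not. Origin: centre of underside; x points away from the robot, y to its left (within 0.25 rad); top at z = 6 mm. White 56 mm square outline at x = y = 0; white circles, 46 mm across, at x = 0, y = +65 mm (left) and -65 mm (right).
- flange: Loose turned steel flange, six holes: disc 64 mm across and 9 mm thick with a hub 32 mm across on it, 26 mm high in all. Origin: centre of its underside, z up its axis. Starts in the lane's rear bay, disc down. Grip the hub from above.
- bush: Loose bronze-coloured bush (short tube), 28 mm across, 27 mm high, standing on end. Origin: centre of its underside, z up its axis.
- drilled_block: Loose square steel block drilled with many holes in its top, 50 x 50 x 25 mm, lying flat. Origin: centre of its underside; x and y along its sides, z up.
- ring: Loose steel ring gauge, 62 mm across, 20 mm high, with a bore, lying flat. Origin: centre of its underside, z up its axis. Grip it across the outside.
- cylinder: Loose cylinder square: upright ground steel cylinder with a black cap, 38 mm across, 80 mm high. Origin: centre of its underside, z up its axis.
- loupe: Loose black loupe standing on end, 33 mm across, 36 mm high, among the parts; leave it. Origin: centre of its underside.
- jar: Loose white screw-top jar, 48 mm across, 62 mm high; leave it. Origin: centre of its underside.
- blue_case: Loose small blue case, 37 x 56 x 23 mm; leave it. Origin: centre of its underside.
Not all that is in view belongs to the job. What is shaped like the ring but turquoise or yellow is not meant.

How it is judged:
By the outcome, as a careful person would: the job done as asked, in the order asked, and still so for the second after the job is handed in, with the robot touching nothing.
It also fails if it takes over 112 s, if anything falls off the work surface, if the arm or the gripper's body presses on something with over 40 N, if the wrist force passes 120 N, or if a joint passes its speed limit or range.

## Working session

There is one attempt and no reset: what is moved stays moved. The work goes in short steps, Python scripts to look and compute and a tool call to move; the robot and the scene stay as the last step left them, time stands still between calls to the robot, and variables do not carry over. Pictures are saved under pics/ and viewed, at most 14 in all, crops included, and the job is handed in when it is done.

Besides the shell and the picture viewer there is one more tool, called after "Emit:" as name([rows], argument=value, ...), one row to a line, values as JSON. drive_tool: Moves the arm, as the interface text tells. Its arguments: {"type":"object","properties":{"steps":{"type":"array"},"grip_force":{"type":"number"}},"required":["steps"]}

```bash
mkdir -p pics
cat > h.py <<'E'
import numpy as np, cv2
from cell import observe, get_image, arm
from scipy.spatial.transform import Rotation as R
def grab(name,fn=None):
    d=get_image(name)
    if fn: cv2.imwrite('pics/'+fn,d['image'][:,:,::-1])
    return d
def rot(d):
    a=np.array(d['attitude'],float)
    return a if a.shape==(3,3) else R.from_rotvec(a).as_matrix()
def f(d): return 240/np.tan(np.radians(d['vfov'])/2)
def ray(d,u,v,z):
    r=rot(d)@np.array([(u-d['cx'])/f(d),(v-d['cy'])/f(d),1]); c=np.array(d['xyz'])
    return c+r*(z-c[2])/r[2]
def proj(d,p):
    q=rot(d).T@(np.array(p)-np.array(d['xyz'])); return q[:2]/q[2]*f(d)+[d['cx'],d['cy']]
E
python3 - <<'E'
from h import *
for n in ['scene','top','wrist']:
    d=grab(n,n+'0.png'); print(n,d['vfov'],d['cx'],d['cy'],d['xyz'],d['attitude'])
print(observe(),arm.tcp_to_grasp)
E
```

```text
scene 56.94074567486814 320.2477268392397 243.47410993860095 [ 0.33870185 -0.58849538  0.80408122] [-2.3065678   0.51727649 -0.18843651]
top 48.12182788816914 318.9618682144341 242.83875002448258 [0.46025729 0.07144158 1.57408203] [-2.14823616  2.17216779 -0.11659762]
wrist 69.83188141554007 318.4081902336795 237.6629773053242 [ 0.33301025 -0.53396318  0.38376811] [ 2.42917757 -1.55623652 -0.23269981]
{'clock': 0.15, 'joints': array([ 1.03739107,  0.43505018,  0.02498762,  1.57387379, -0.01162269,
        1.1340493 , -0.07511821]), 'dq': array([ 2.16641050e-03, -2.17730515e-03,  4.06334918e-04, -3.10520862e-03,
        1.79842695e-03,  1.15534879e-05,  1.80705920e-03]), 'joint_efforts': array([ 1.91779363e-03, -6.68261576e+01,  9.86027196e-01, -3.14695466e+01,
       -6.04360853e-02,  3.92781536e-02,  1.80988372e-04]), 'position': array([ 0.26079021, -0.56754925,  0.22613888]), 'ee_rot': array([-3.06787321e+00, -6.71067212e-01,  5.62612233e-04]), 'force': array([-0.50356111, -0.40625319, -0.00260949]), 'ft_torque': array([-0.04827771,  0.02446624,  0.01011284]), 'gripper_force': 0.0, 'width': 0.9977017118570112} 0.0188
```

View pics/top0.png

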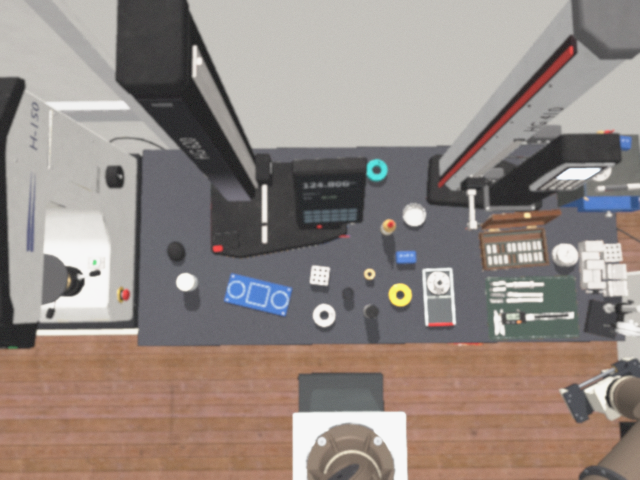

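View pics/scene0.png

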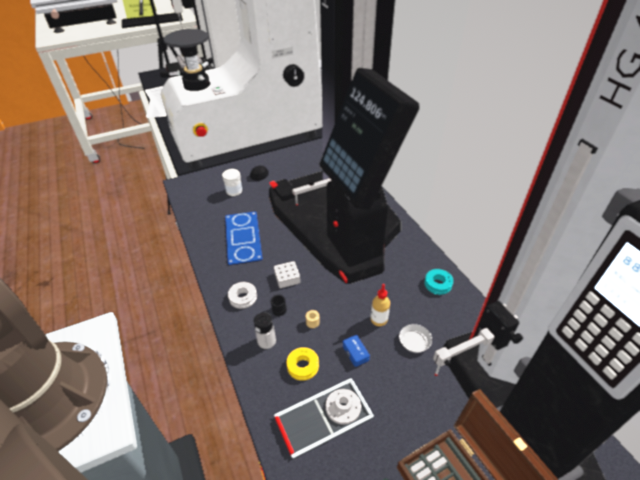

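The top view shows the lane at (438,297) with its only flange at (439,283), and the board at (258,294). The loose parts:
- **To move:** block (319,275), steel ring (324,316), cylinder (371,312), bush (369,274).
- **To leave or ignore:** loupe (348,297), jar (187,283), blue case (405,257), yellow ring (400,295), turquoise ring (376,170), bottle (388,227), dish (414,215).

Could be mistaken:
- **Ring:** steel (324,316), yellow (400,295), turquoise (376,170) or dish (414,215). I choose the steel one.
- **Bush:** bronze tube (369,274) or the bottle (388,227). I choose the tube.
- **Cylinder:** (371,312) or the loupe (348,297). I choose the tall one.
- **Flange:** only one is in the lane, in the rear bay.

Run:
```python
from h import *
d=grab('top'); s=grab('scene')
T=dict(lane=(438,297,.01),flange=(439,283,.026),board=(258,294,.006),block=(319.5,275,.025),ring=(324,316,.02),cyl=(371,312,.08),bush=(369.5,274,.027),loupe=(348,293,.036),yellow=(400,295,.02),case=(405,257,.023),bottle=(388,227,.09),jar=(187,283,.06),pole=(472,228,.05))
for k,(u,v,z) in T.items(): print(k,ray(d,u,v,z).round(3),proj(s,ray(d,u,v,z)).round())
img=d['image'][220:345,210:480][:,:,::-1]
cv2.imwrite('pics/crop1.png',cv2.resize(img,None,fx=2.9,fy=2.9,interpolation=cv2.INTER_CUBIC))
```

```text
lane [ 0.477 -0.263  0.01 ] [323. 413.]
flange [ 0.517 -0.264  0.026] [342. 401.]
board [0.492 0.258 0.006] [243. 235.]
block [0.544 0.079 0.025] [287. 270.]
ring [0.426 0.067 0.02 ] [241. 292.]
cyl [ 0.437 -0.062  0.08 ] [261. 317.]
bush [ 0.545 -0.065  0.027] [312. 315.]
loupe [ 0.491 -0.002  0.036] [277. 300.]
yellow [ 0.484 -0.152  0.02 ] [302. 360.]
case [ 0.593 -0.169  0.023] [355. 346.]
bottle [ 0.672 -0.114  0.09 ] [377. 292.]
jar [0.523 0.452 0.06 ] [230. 175.]
pole [ 0.672 -0.359  0.05 ] [446. 405.]
```

View pics/crop1.png

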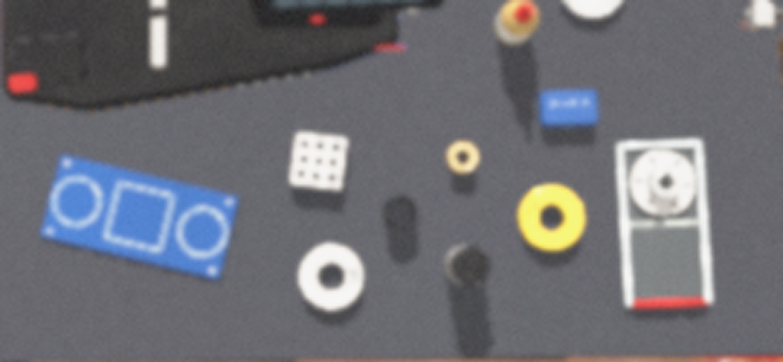

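Emit:
drive_tool([
  [0.2,12,19,0,-0.027],
  [0.2,12,19,0,-0.027],
  [0.2,12,19,0,-0.027],
  [0.2,12,19,0,-0.027],
  [0.2,12,19,0,-0.027],
  [0.2,12,19,0,-0.027],
  [0.2,12,19,0,-0.027],
  [0.2,12,19,0,-0.027],
  [0.2,12,19,0,-0.027],
  [0.2,12,19,0,-0.027],
  [0.2,12,19,0,-0.027],
  [0.2,12,19,0,-0.027],
  [0.2,12,19,0,-0.027],
  [0.2,12,19,0,-0.027],
  [0.2,12,19,0,-0.027],
  [0.2,12,19,0,-0.027],
  [0.2,0,0,0,0],
], grip_force=30)

```text
clock: 1.67
position: [0.4557, -0.2592, 0.2268]
ee_rot: [-3.14, -0.005, -0.002]
force: [-0.3, 0.5, 0.3]
width: 0.802
gripper_force: 0.0
```

Run:
```python
from h import *
d=grab('wrist','w1.png'); o=observe(); print(o['position'],o['ee_rot'],o['clock'],d['xyz'],rot(d)[:,2])
```

```text
[ 0.45437112 -0.2614516   0.22673512] [-3.14074019e+00 -4.61801603e-03 -7.67323500e-04] 1.7167 [ 0.53484613 -0.25848122  0.38462284] [-0.28923234  0.0012026  -0.95725817]
```

View pics/w1.png

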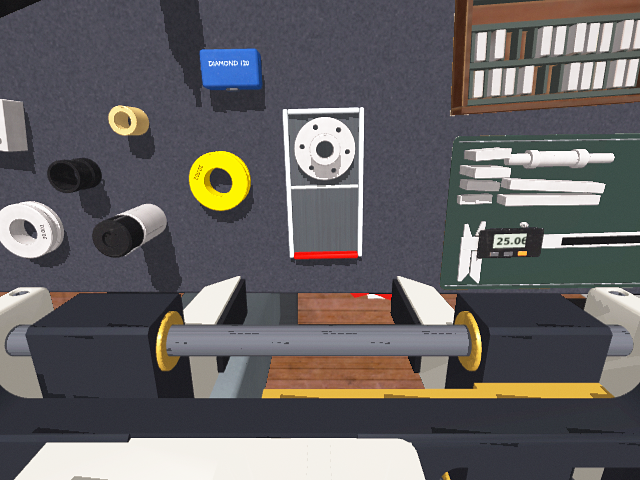

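The picture shows the lane with the flange at (324,149), lane corners near (285,110), (362,108), (360,258) and (291,258), and the white line at row 187. Bush is at (123,120), loupe (75,174), cylinder (130,230), steel ring (30,228) and yellow ring (220,180).

Run:
```python
from h import *
d=grab('wrist'); im=d['image'].astype(int); g=im.mean(2)
# rails: per row outer edges of left/right bright rails (rows 190-245, line and flange-free)
def rail(rows,lo,hi):
    P=[]
    for v in rows:
        c=np.where(g[v,lo:hi]>170)[0]+lo
        if len(c): P.append(ray(d,c.mean(),v,.010)[:2])
    P=np.array(P); print(len(P),P[0],P[-1]); return P
L=rail(range(192,248),280,300); Rr=rail(range(192,248),350,372)
for P in(L,Rr): print('slope dy/dx',np.polyfit(P[:,0],P[:,1],1))
# line
P=[]
for u in range(300,355,3):
    c=np.where(g[183:193,u]>150)[0]+183
    if len(c): P.append(ray(d,u,c.mean(),.004)[:2])
P=np.array(P);print('line',P.mean(0),np.polyfit(P[:,1],P[:,0],1))
red=(im[:,:,0]>180)&(im[:,:,1]<60)&(im[:,:,2]<60);red[280:]=0
v,u=np.where(red);print('red',u.min(),u.max(),v.min(),v.max(),ray(d,326,v.min(),.015),ray(d,326,v.max(),.0))
cv2.imwrite('pics/c2.png',cv2.resize(d['image'][100:270,270:380][:,:,::-1],None,fx=3.5,fy=3.5,interpolation=cv2.INTER_CUBIC))
m=(g[112:190,291:358]>120).astype('uint8')
m[:, :3]=0; m[:,-3:]=0
c=max(cv2.findContours(m,0,1)[0],key=cv2.contourArea)[:,0]+[291,112]
print(c.min(0),c.max(0)); 
for z in(.013,.03):print(ray(d,324.5,149,z))
print('bush',ray(d,123,120,.027),'cyl',ray(d,118,236,.08))
```

```text
56 [ 0.47222359 -0.22486521] [ 0.40882118 -0.22678743]
56 [ 0.47250206 -0.30364063] [ 0.40911416 -0.30539628]
slope dy/dx [ 0.02432454 -0.2365473 ]
slope dy/dx [ 0.02462456 -0.31529082]
line [ 0.47934465 -0.2697843 ] [-0.02599611  0.47233131]
red 292 355 250 257 [ 0.40705558 -0.26917112  0.015     ] [ 0.3931259  -0.26960693  0.        ]
[294 115] [352 178]
[ 0.51809366 -0.2665573   0.013     ]
[ 0.51880551 -0.2662823   0.03      ]
bush [ 0.54568987 -0.06762074  0.027     ] cyl [ 0.44228143 -0.07518461  0.08      ]
```

View pics/c2.png

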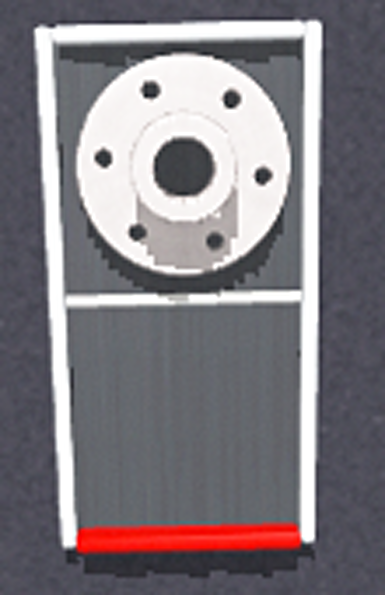

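Emit:
drive_tool([
  [0.35,11,0,-10,0.02],
  [0.35,11,0,-20,0],
  [0.35,11,-0.5,-20,0],
  [0.35,11,-0.5,-20,0],
  [0.35,11,-0.5,-20,0],
  [0.35,11,-1,-20,0],
  [0.35,0,0,-20,0],
  [0.35,0,0,-20,0],
  [0.35,0,0,-10,0],
  [0.35,0,0,0,0],
  [0.35,0,0,0,0],
  [0.35,0,0,0,0],
])

```text
clock: 2.77
position: [0.5195, -0.2671, 0.0677]
ee_rot: [3.141, 0.029, 0.002]
force: [0.6, 0.1, -0.0]
width: 0.651
gripper_force: 0.0
```

Run:
```python
from h import *
d=grab('wrist','w2.png'); o=observe(); print(o['position'],o['ee_rot'])
print(proj(d,[.521,-.264,.03]),proj(d,o['position']))
```

```text
[ 0.51973288 -0.26704911  0.06795365] [3.14052723e+00 2.89732675e-02 2.95701263e-03]
[314.6100843  266.80375435] [319.84830784 297.08310604]
```

View pics/w2.png

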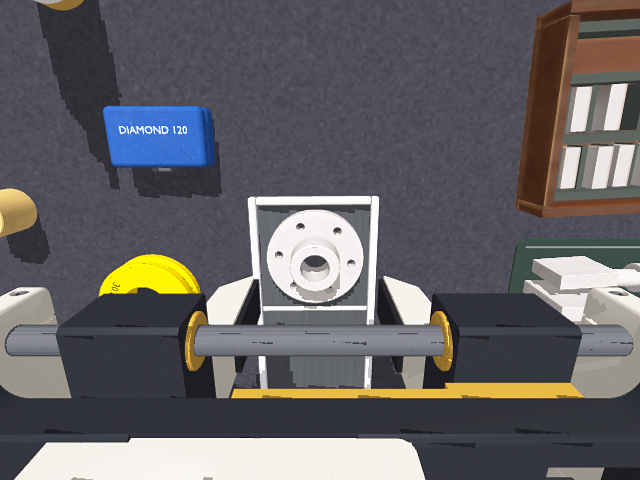

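Bore at (314,267), matching the estimate to a pixel, so the tool needs +1 mm in x and +3 mm in y.

Emit:
drive_tool([
  [0.35,1,3,-10,0],
  [0.35,0,0,-15,0],
  [0.35,0,0,-15,0],
  [0.35,0,0,-9,0],
  [0.35,0,0,0,0],
  [0.35,0,0,0,0],
  [1,0,0,0,0],
  [1,0,0,0,0],
  [1,0,0,0,0],
  [1,0,0,0,0],
  [1,0,0,0,0],
  [1,0,0,0,0],
  [1,0,0,0,0],
])

```text
clock: 3.9
position: [0.5202, -0.2637, 0.0181]
ee_rot: [3.141, 0.029, 0.001]
force: [-1.1, -0.1, 5.3]
width: 0.325
gripper_force: 30.0
```

Emit:
drive_tool([
  [1,0,0,6,0],
  [1,0,0,6,0],
  [1,-8,0,0,0],
  [1,-12,-0.5,0,0],
  [1,-12,0,0,0],
  [1,-12,-0.5,0,0],
  [1,-12,0,0,0],
  [1,-12,-0.5,0,0],
  [1,-11.5,0,0,0],
  [1,0,0,0,0],
  [1,0,0,0,0],
  [1,0,0,-5,0],
  [1,0,0,-4,0],
  [1,0,0,-3,0],
  [1,0,0,0,0],
  [1,0,0,0,0],
  [1,0,0,0,0],
])

```text
clock: 5.32
position: [0.4413, -0.2647, 0.0178]
ee_rot: [3.141, 0.031, 0.001]
force: [-0.1, 1.5, 6.0]
width: 0.327
gripper_force: 30.0
```

Emit:
drive_tool([
  [0.35,0,0,0,0],
  [0.35,0,0,0,0],
  [0.35,0,0,0,0],
  [0.35,0,0,5,0],
  [0.35,0,0,10,0],
  [0.35,0,0,20,0],
  [0.35,0,0,25,0],
  [0.35,0,0,25,0],
  [0.35,5,10,25,0],
  [0.35,5,15,10,0],
  [0.35,5,20,0,0],
  [0.35,5,20,0,0],
  [0.35,5,20,0,0],
  [0.35,5,20,0,0],
  [0.35,5,0,0,0],
  [0.35,0,0,0,0],
  [0.35,0,0,0,0],
])

```text
clock: 6.73
position: [0.4756, -0.1605, 0.1383]
ee_rot: [3.141, 0.029, 0.001]
force: [-0.4, -1.2, 0.8]
width: 0.648
gripper_force: 0.0
```

Run:
```python
from h import *
d=grab('wrist','w3.png'); o=observe(); print(o['position'],o['ee_rot'],o['clock'])
print(proj(d,[.4413,-.2652,.03]),proj(d,[.4413,-.2652,.013]))
print(proj(d,[.5457,-.0676,.027]))
```

```text
[ 0.47523145 -0.16089486  0.13810233] [3.14083779e+00 2.78212246e-02 1.71074442e-04] 6.7833
[443.39730811 277.54925803] [436.71168074 269.851256  ]
[198.16261657 143.76748492]
```

View pics/w3.png

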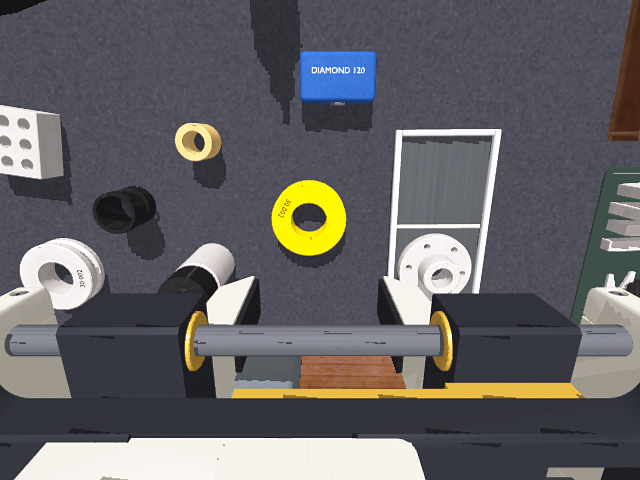

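Flange bore sits at (442,276), within 1.5 px of its target. The bush bore is at (194,141). The tool now goes above the bush for a masked measurement.

Emit:
drive_tool([
  [0.35,5,8,0,0],
  [0.35,10,13,-6,0],
  [0.35,11,15,-8,0],
  [0.35,11,15,-8,0],
  [0.35,11,15,-8,0],
  [0.35,11,15,-8,0],
  [0.35,8,10,-8,0],
  [0.35,5,5,-8,0],
  [0.35,0,0,-4,0],
  [0.35,0,0,0,0],
  [0.35,0,0,0,0],
])

```text
clock: 7.7
position: [0.5467, -0.0652, 0.0795]
ee_rot: [3.141, 0.027, -0.002]
force: [-0.1, -0.7, -0.1]
width: 0.65
gripper_force: 0.0
```

```bash
cat >> h.py <<'E'
def hole(d,u,v,r,thr=90):
    "centre of dark blob (bore) around u,v within r px"
    g=cv2.cvtColor(d['image'],cv2.COLOR_RGB2GRAY)
    u,v=int(u),int(v); s=g[v-r:v+r,u-r:u+r]
    c=cv2.findContours((s<thr).astype('uint8'),0,1)[0]
    return [tuple(np.round(np.array(cv2.minEnclosingCircle(k)[0])+[u-r,v-r],1))+(round(cv2.minEnclosingCircle(k)[1],1),) for k in c if cv2.contourArea(k)>40]
def blob(d,m,z):
    m=m.astype('uint8'); c=max(cv2.findContours(m,0,1)[0],key=cv2.contourArea)[:,0]
    P=np.array([ray(d,*p,z)[:2] for p in c]); return c,P
E
python3 - <<'E'
from h import *
d=grab('wrist','w4.png'); o=observe(); print(o['position'],o['ee_rot'])
im=d['image'].astype(int)
m=(im[:,:,0]-im[:,:,2]>40)&(im[:,:,1]-im[:,:,2]>15)&(im[:,:,0]>130); m[290:]=0;m[:,:230]=0;m[:,420:]=0
c,P=blob(d,m,.027); print(c.min(0),c.max(0))
E=cv2.fitEllipse(c);print(E)
print(proj(d,[.547,-.0645,.027]))
x0,y0=np.maximum(c.min(0)-40,0)
cv2.imwrite('pics/c4.png',cv2.resize(d['image'][y0:y0+150,x0:x0+200][:,:,::-1],None,fx=3,fy=3)); print(x0,y0)
E
```

```text
[ 0.54696096 -0.06522603  0.07990716] [ 3.14080649e+00  2.68565510e-02 -5.97257707e-04]
[296 229] [338 279]
((317.02105712890625, 254.14199829101562), (42.07619094848633, 50.885005950927734), 0.6614370346069336)
[318.52042747 259.88714289]
256 189
```

View pics/c4.png

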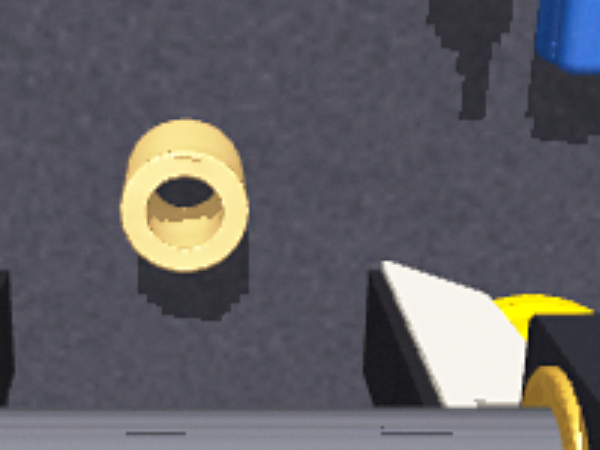

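Bush top circle is centred at (317.5,259.2), under a millimetre from the estimate.

Emit:
drive_tool([
  [0.35,0.5,1,-15,0],
  [0.35,0,0,-20,0],
  [0.35,0,0,-20,0],
  [0.35,0,0,-12,0],
  [0.35,0,0,0,0],
  [0.35,0,0,0,0],
  [1,0,0,0,0],
  [1,0,0,0,0],
  [1,0,0,0,0],
  [1,0,0,0,0],
  [1,0,0,0,0],
  [1,0,0,0,0],
  [1,0,0,0,0],
  [1,0,0,20,0],
  [1,0,0,30,0],
  [1,0,0,20,0],
  [1,0,0,0,0],
])

```text
clock: 9.17
position: [0.5504, -0.0629, 0.0865]
ee_rot: [3.141, 0.029, 0.009]
force: [1.2, -0.6, 0.2]
width: 0.288
gripper_force: 31.5
```

Emit:
drive_tool([
  [1,-1,-8,0,0],
  [1,-2,-14,0,0],
  [1,-3,-20,0,0],
  [1,-3,-20,0,0],
  [1,-3,-20,0,0],
  [1,-3,-20,0,0],
  [1,-3,-20,0,0],
  [1,-3,-20,0,0],
  [1,-3,-20,0,0],
  [1,-3,-17,0,0],
  [1,-3,-12,0,0],
  [1,0,-8,0,0],
  [1,0,0,-20,0],
  [1,0,0,-20,0],
  [1,0,0,-10,0],
  [1,0,0,0,0],
  [1,0,0,0,0],
  [1,0,0,0,0],
])

```text
clock: 10.67
position: [0.5186, -0.2618, 0.0334]
ee_rot: [3.141, 0.03, 0.001]
force: [1.2, -1.2, -0.3]
width: 0.289
gripper_force: 31.5
```

Run:
```python
from h import *
o=observe(); print(o['position'],o['ee_rot'],o['force'])
```

```text
[ 0.51857629 -0.26175776  0.03337009] [3.14127372e+00 3.02382546e-02 1.10880299e-03] [ 1.21717708 -1.1678706  -0.25664087]
```

Emit:
drive_tool([
  [1,-1,-1.5,-8,0],
  [1,0,0,-5,0],
  [1,0,0,-3,0],
  [1,0,0,0,0],
  [1,0,0,0,0],
  [1,0,0,0,0],
])

```text
clock: 11.17
position: [0.5169, -0.2636, 0.017]
ee_rot: [3.141, 0.029, 0.0]
force: [-2.8, 1.0, 4.6]
width: 0.292
gripper_force: 31.0
```

Emit:
drive_tool([
  [0.5,0,0,0,0],
  [0.5,0,0,0,0],
  [0.5,0,0,0,0],
  [0.5,0,0,8,0],
  [0.5,0,0,20,0],
  [0.5,0,0,25,0],
  [0.5,0,0,25,0],
  [0.5,-6,10,25,0],
  [0.2,-10,15,15,0],
  [0.2,-10,20,0,0],
  [0.2,-10,25,0,0],
  [0.2,-10,25,0,0],
  [0.2,-10,25,0,0],
  [0.2,0,0,0,0],
  [0.2,0,0,0,0],
])

```text
clock: 12.42
position: [0.4608, -0.1422, 0.1354]
ee_rot: [3.141, 0.034, 0.001]
force: [-0.4, -1.1, 0.3]
width: 0.801
gripper_force: 0.0
```

Run:
```python
from h import *
d=grab('wrist','w5.png'); o=observe(); print(o['position'],o['clock'])
c=np.array(proj(d,[.5173,-.2633,.031])); fl=proj(d,[.4413,-.2652,.03]); print(c,fl)
im=d['image'].astype(int)
m=(im[:,:,0]-im[:,:,2]>40)&(im[:,:,1]-im[:,:,2]>15)&(im[:,:,0]>130)
v,u=np.mgrid[:480,:640]; m&=np.hypot(u-c[0],v-c[1])<60
k,P=blob(d,m,.031);print(k.min(0),k.max(0)); print(hole(d,*c,25),hole(d,*fl,25))
x0=int(c[0])-60;cr=d['image'][100:320,x0-20:x0+180]
A=cv2.resize(cr[:,:,::-1],None,fx=2.5,fy=2.5)
# left half: block/ring/board part, same frame
cv2.imwrite('pics/c5.png',A);print(x0-20,100)
```

```text
[ 0.46132123 -0.14344157  0.13536189] 12.4667
[482.33269459 168.93470999] [469.22582577 263.1273975 ]
[450 151] [499 189]
[(np.float64(469.5), np.float64(188.0), 13.1), (np.float64(473.0), np.float64(169.0), 6.7)] []
402 100
```

View pics/c5.png

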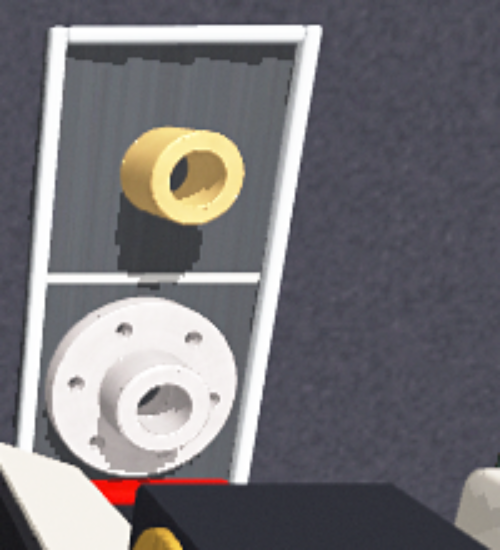

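Bush top is at (481,171) against a target of (482,169), and the flange bore at (468,263) against (469,263). The lane is done, so on to the board side.

Emit:
drive_tool([
  [0.1,0,10,10,0],
  [0.1,0,20,10,0],
  [0.1,0,28,10,0],
  [0.1,0,30,10,0],
  [0.1,0,30,10,0],
  [0.1,0,30,5,0],
  [0.1,0,30,5,0],
  [0.1,0,30,5,0],
  [0.1,0,30,0,0],
  [0.1,0,25,0,0],
  [0.1,0,20,0,0],
  [0.1,0,10,0,0],
  [0.1,0,0,0,0],
  [0.1,0,0,0,0],
])

```text
clock: 13.63
position: [0.4613, 0.1488, 0.1999]
ee_rot: [3.141, 0.029, -0.0]
force: [-0.9, -0.2, -0.0]
width: 0.901
gripper_force: 0.0
```

Run:
```python
from h import *
d=grab('wrist','w6.png'); o=observe(); print(o['position'],o['ee_rot'])
for n,p in dict(block=[.544,.079,.025],board=[.492,.258,.006],ring=[.426,.067,.02]).items(): print(n,proj(d,p))
```

```text
[0.46127093 0.14806852 0.19980686] [ 3.14057908e+00  2.69434101e-02 -2.51791266e-04]
block [396.47088393 130.95122388]
board [212.4985137  181.09028079]
ring [397.33461587 250.22322612]
```

View pics/w6.png

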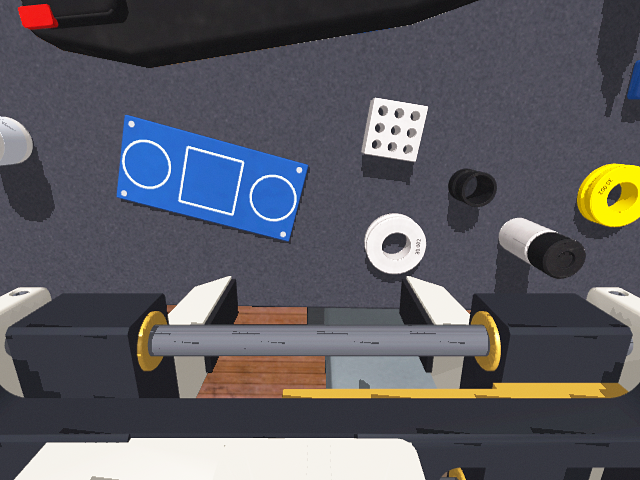

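The board is centred near (212,180) with its square there, the left circle at (146,164) and the right one at (272,198). Block is at (396,130), ring bore (396,246), loupe (473,187) and cylinder cap (557,254).

```bash
cat >> h.py <<'E'
def board(d,c=(.492,.258)):
    im=d['image'].astype(int); m=(im[:,:,2]-im[:,:,0]>80)
    u,v=proj(d,[*c,.006]); V,U=np.mgrid[:480,:640]; m&=(np.hypot(U-u,V-v)<160)&(V<290)
    k,P=blob(d,m,.006); B=cv2.minAreaRect(P.astype('f4')*1000)
    print('board rect mm',B)
    mask=np.zeros(m.shape,'uint8'); cv2.drawContours(mask,[k.reshape(-1,1,2)],-1,1,-1)
    w=((im.min(2)>150)&(cv2.erode(mask,np.ones((3,3)))>0)).astype('uint8')
    for c in cv2.findContours(w,0,1)[0]:
        if cv2.contourArea(c)>300:
            Q=np.array([ray(d,*p,.006)[:2] for p in c[:,0]]).astype('f4')*1000
            print('mark',np.round(cv2.minAreaRect(Q)[0],1),np.round(cv2.minAreaRect(Q)[1],1),round(cv2.minAreaRect(Q)[2],2))
E
python3 - <<'E'
from h import *
d=grab('wrist'); board(d)
g=cv2.cvtColor(d['image'],cv2.COLOR_RGB2GRAY)
H=[]
for h in hole(d,396,130,40,110):
    print(h, ray(d,h[0],h[1],.025)[:2].round(4))
# block top face
s=(g>185).astype('uint8'); V,U=np.mgrid[:480,:640]; s[np.hypot(U-396,V-130)>45]=0
k,P=blob(d,s,.025); B=cv2.minAreaRect(P.astype('f4')*1000); print('block',B)
print(hole(d,396,246,20,120)); print(ray(d,396,246,.02))
E
```

```text
board rect mm ((492.3482360839844, 259.7576904296875), (183.18081665039062, 83.75697326660156), 75.87544250488281)
mark [475.9 197. ] [46.9 47.8] 0.99
mark [491.7 260.2] [58.1 58.5] 75.89
mark [507.6 323.3] [47.3 48.5] 0.99
(np.float64(395.5), np.float64(129.5), 55.9) [0.5451 0.0791]
block ((544.9168090820312, 80.23057556152344), (49.69105911254883, 49.46928024291992), 82.2991943359375)
[(np.float64(393.0), np.float64(242.0), 13.4)]
[0.4304787  0.06797192 0.02      ]
```

Emit:
drive_tool([
  [0.1,8,-6,0,-0.03],
  [0.1,12,-10,-10,-0.04],
  [0.1,14,-12,-15,-0.04],
  [0.1,14,-12,-20,-0.042],
  [0.1,14,-12,-20,0],
  [0.1,14,-10,-20,0],
  [0.1,8,-6,-20,0],
  [0.1,0,0,-20,0],
  [0.1,0,0,-10,0],
  [0.1,0,0,0,0],
  [0.1,0,0,0,0],
  [0.1,0,0,0,0],
])

```text
clock: 14.73
position: [0.5456, 0.0815, 0.0656]
ee_rot: [-3.134, 0.21, -0.002]
force: [0.2, 0.6, -0.2]
width: 0.898
gripper_force: 0.0
```

Run:
```python
from h import *
d=grab('wrist','w7.png'); o=observe(); print(o['position'],o['ee_rot'],o['force'])
g=cv2.cvtColor(d['image'],cv2.COLOR_RGB2GRAY); u,v=proj(d,[.545,.08,.025]); print(u,v)
s=(g>185).astype('uint8'); V,U=np.mgrid[:480,:640]; s[(np.hypot(U-u,V-v)>80)|(V>290)]=0
k,P=blob(d,s,.025); print('block',cv2.minAreaRect(P.astype('f4')*1000),k.min(0),k.max(0))
```

```text
[0.54573112 0.08173079 0.06586622] [-3.13418028e+00  2.09542187e-01 -2.77259789e-03] [0.76121518 0.19530815 0.45314533]
322.4131883167074 267.75510878831375
block ((552.5923461914062, 78.93624877929688), (49.400001525878906, 45.511112213134766), 82.36097717285156) [282 220] [363 290]
```

Emit:
drive_tool([
  [0.1,-0.5,-2,-15,0],
  [0.1,0,0,-20,0],
  [0.1,0,0,-16,0],
  [0.1,0,0,-7,0],
  [0.1,0,0,0,0],
  [0.1,0,0,0,0],
  [1,0,0,0,0],
  [1,0,0,0,0],
  [1,0,0,0,0],
  [1,0,0,0,0],
  [1,0,0,0,0],
  [1,0,0,0,0],
  [1,0,0,0,0],
  [1,0,0,0,0],
], grip_force=40)

```text
clock: 15.95
position: [0.5446, 0.0795, 0.007]
ee_rot: [3.135, -0.209, 0.0]
force: [-0.9, -0.8, 4.4]
width: 0.54
gripper_force: 40.0
```

Emit:
drive_tool([
  [1,0,0,10,0],
  [1,0,0,20,0],
  [1,0,0,15,0],
  [1,-3,8,0,-0.012],
  [1,-4,14,0,-0.02],
  [1,-6,18,0,-0.02],
  [1,-6,20,0,-0.02],
  [1,-6,20,0,-0.02],
  [1,-6,20,0,-0.02],
  [1,-6,20,0,0],
  [1,-5,20,0,0],
  [1,-5,18,0,0],
  [1,-4,14,0,0],
  [1,-2,8,0,0],
  [1,0,0,-15,0],
  [1,0,0,-8,0],
  [1,0,0,0,0],
  [1,0,0,0,0],
  [1,0,0,0,0],
])

```text
clock: 17.53
position: [0.4917, 0.2588, 0.0289]
ee_rot: [3.117, -0.386, -0.0]
force: [0.9, 0.8, -4.8]
width: 0.542
gripper_force: 40.0
```

Run:
```python
from h import *
o=observe(); print(o['position'],o['ee_rot'],o['force'])
n=o['ee_rot'][:2]/np.linalg.norm(o['ee_rot'][:2]); y=2*n[1]*n-[0,1]; print('yaw',np.arctan2(y[1],y[0])+np.pi/2)
```

```text
[0.49174443 0.25881865 0.02891789] [ 3.11726963e+00 -3.86001719e-01 -2.56938152e-04] [ 0.9080066   0.82318376 -4.81067389]
yaw -0.24639947894266756
```

Yaw is on the board's -0.246. Correct the last millimetre, lower and release.

Emit:
drive_tool([
  [1,0,1,-5,0],
  [1,0,0,-5,0],
  [1,0,0,-4,0],
  [1,0,0,-2,0],
  [1,0,0,0,0],
  [1,0,0,0,0],
  [0.1,0,0,0,0],
  [0.1,0,0,0,0],
  [0.1,0,0,0,0],
  [0.1,0,0,5,0],
  [0.1,0,0,15,0],
  [0.1,-3,-5,25,0.02],
  [0.1,-5,-10,30,0.03],
  [0.1,-8,-15,30,0.03],
  [0.1,-10,-20,30,0.04],
  [0.1,-10,-20,20,0.04],
  [0.1,-8,-15,0,0.04],
  [0.1,-4,-10,0,0.04],
  [0.1,0,0,0,0],
  [0.1,0,0,0,0],
])

```text
clock: 19.2
position: [0.4437, 0.1655, 0.1682]
ee_rot: [-3.141, 0.012, -0.001]
force: [0.5, 0.1, 0.3]
width: 0.897
gripper_force: 0.0
```

Run:
```python
from h import *
d=grab('wrist','w8.png'); o=observe(); print(o['position'],o['ee_rot'],o['clock'])
g=cv2.cvtColor(d['image'],cv2.COLOR_RGB2GRAY); V,U=np.mgrid[:480,:640]
board(d)
u,v=proj(d,[.492,.26,.031]); s=((g>185)&(d['image'].min(2)>170)).astype('uint8');s[(np.hypot(U-u,V-v)>55)|(V>290)]=0
k,P=blob(d,s,.031); print('block',u,v,cv2.minAreaRect(P.astype('f4')*1000))
x,y=proj(d,[.4305,.068,.02]);print('ring',x,y)
cv2.imwrite('pics/c8.png',d['image'][60:300][:,:,::-1])
```

```text
[0.44383559 0.16614459 0.16798463] [-3.14105124e+00  1.06295254e-02 -8.80903484e-04] 19.25
board rect mm ((492.176025390625, 259.824951171875), (183.10684204101562, 83.57423400878906), 75.89334869384766)
mark [476.  197.3] [48.  48.1] 44.66
mark [491.  263.4] [63.9 60.9] 75.83
mark [507.6 323.3] [48.2 47.5] 89.59
block 207.59813464584636 172.54492311173564 ((493.61029052734375, 255.6775360107422), (58.78398895263672, 55.93367004394531), 75.82726287841797)
ring 424.39917614858143 236.76486019869193
```

View pics/c8.png

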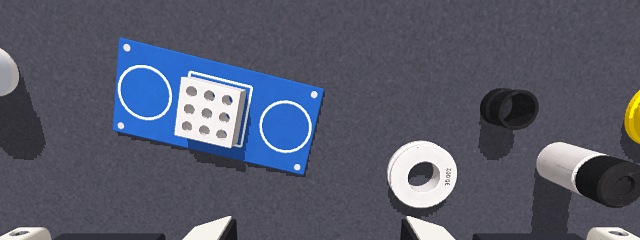

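Block is in the square with its centre hole near (206,173), against an expected (207,172). Ring bore is near (423,237). Going above the ring.

Emit:
drive_tool([
  [0,-2,-8,0,0],
  [0,-2,-14,-8,0],
  [0,-2,-16,-14,0],
  [0,-2,-16,-14,0],
  [0,-2,-16,-14,0],
  [0,-2,-14,-14,0],
  [0,-1,-9,-14,0],
  [0,0,-5,-10,0],
  [0,0,0,0,0],
  [0,0,0,0,0],
  [0,0,0,0,0],
])

```text
clock: 20.17
position: [0.4309, 0.0684, 0.0801]
ee_rot: [-3.141, 0.007, -0.001]
force: [0.1, -0.0, 0.9]
width: 1.0
gripper_force: 0.0
```

Run:
```python
from h import *
d=grab('wrist','w9.png'); o=observe(); print(o['position'],o['ee_rot'],o['clock'])
u,v=proj(d,[.4305,.068,.02]);print('ring',u,v,hole(d,u,v,40,120))
for du in (31,-31): print(proj(d,[.4305,.068+du/1000,.02]),proj(d,[.4305+du/1000,.068,.02]))
cv2.imwrite('pics/c9.png',cv2.resize(d['image'][150:310,200:440][:,:,::-1],None,fx=3,fy=3))
```

```text
[0.43108027 0.06843658 0.0803003 ] [-3.14108395e+00  7.12202228e-03 -1.52895665e-03] 20.2167
ring 320.21177417693855 257.08477235814087 [(np.float64(292.0), np.float64(287.0), 15.0), (np.float64(347.0), np.float64(286.5), 15.3), (np.float64(319.1), np.float64(251.0), 20.2), (np.float64(354.0), np.float64(224.5), 9.0), (np.float64(285.0), np.float64(224.0), 8.6)]
[274.21164408 257.26308726] [320.07502922 212.05800746]
[366.23583156 256.90636471] [320.33829785 298.74591866]
```

View pics/c9.png

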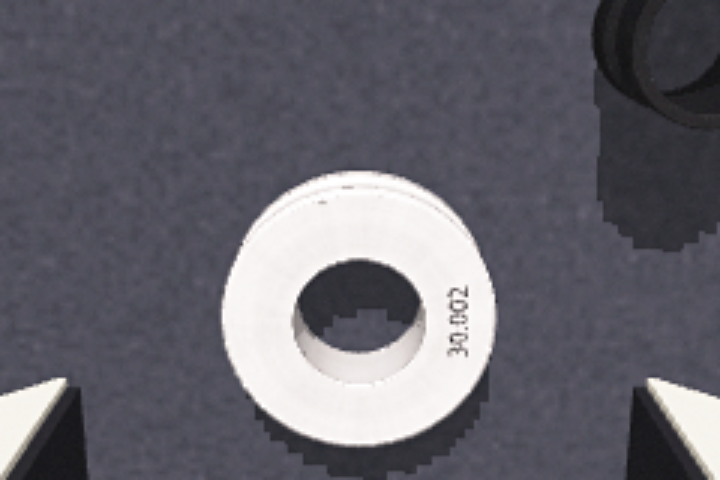

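Ring top is centred at (319.5,257), against an expected (320,257). Descending to grip it.

Emit:
drive_tool([
  [0,-0.5,0,-15,0],
  [0,0,0,-20,0],
  [0,0,0,-20,0],
  [0,0,0,-12,0],
  [0,0,0,-5,0],
  [0,0,0,0,0],
  [0,0,0,0,0],
  [1,0,0,0,0],
  [1,0,0,0,0],
  [1,0,0,0,0],
  [1,0,0,0,0],
  [1,0,0,0,0],
  [1,0,0,0,0],
  [1,0,0,0,0],
  [1,0,0,0,0],
])

```text
clock: 21.47
position: [0.4302, 0.0675, 0.008]
ee_rot: [3.142, -0.008, 0.001]
force: [0.1, -0.8, 6.7]
width: 0.65
gripper_force: 40.0
```

Emit:
drive_tool([
  [1,0,0,10,0],
  [1,0,0,25,0],
  [1,0,0,25,0],
  [1,3,8,0,0],
  [1,5,14,0,0],
  [1,6,20,0,0],
  [1,6,20,0,0],
  [1,7,21,0,0],
  [1,7,21,0,0],
  [1,7,21,0,0],
  [1,7,21,0,0],
  [1,6,20,0,0],
  [1,5,16,0,0],
  [1,2.5,10,0,0],
  [1,0,0,-15,0],
  [1,0,0,-5,0],
  [1,0,0,0,0],
  [1,0,0,0,0],
  [1,0,0,0,0],
])

```text
clock: 23.05
position: [0.4915, 0.2589, 0.0479]
ee_rot: [3.141, -0.01, -0.0]
force: [-0.5, 0.2, -2.7]
width: 0.642
gripper_force: 40.0
```

Emit:
drive_tool([
  [1,0.5,1,-4,0],
  [1,0,0,-3,0],
  [1,0,0,-2,0],
  [1,0,0,0,0],
  [1,0,0,0,0],
  [1,0,0,0,0],
  [1,0,0,0,0],
])

```text
clock: 23.63
position: [0.4921, 0.2605, 0.039]
ee_rot: [3.142, -0.009, 0.001]
force: [-0.8, -2.5, 4.4]
width: 0.646
gripper_force: 40.0
```

Emit:
drive_tool([
  [0.1,0,0,0,0],
  [0.1,0,0,0,0],
  [0.1,0,0,0,0],
  [0.1,0,0,6,0],
  [0.1,0,0,15,0],
  [0.1,0,0,25,0],
  [0.1,-5,-5,30,0],
  [0.1,-8,-15,30,0],
  [0.1,-10,-25,15,0],
  [0.1,-10,-25,0,0],
  [0.1,-10,-25,0,0],
  [0.1,-5,-25,0,0],
  [0.1,0,-20,0,0],
  [0.1,0,-15,0,0],
  [0.1,0,-5,0,0],
  [0.1,0,0,0,0],
  [0.1,0,0,0,0],
])

```text
clock: 25.05
position: [0.4442, 0.1014, 0.16]
ee_rot: [-3.141, 0.008, -0.001]
force: [-0.8, -0.5, -1.1]
width: 0.898
gripper_force: 0.0
```

Run:
```python
from h import *
d=grab('wrist','w10.png'); o=observe(); print(o['position'],o['joints'].round(2),o['clock'])
print('ring exp',proj(d,[.492,.26,.051]))
u,v=proj(d,[.492,.26,.051]); print(hole(d,u,v,22,130))
g=cv2.cvtColor(d['image'],cv2.COLOR_RGB2GRAY);V,U=np.mgrid[:480,:640]
dark=((g<45)&(U>400)&(V<290)).astype('uint8')
for c in cv2.findContours(dark,0,1)[0]:
    if cv2.contourArea(c)>300:
        e=cv2.minEnclosingCircle(c); print('dark',np.round(e[0]),round(e[1]),ray(d,*e[0],.08).round(4))
print(proj(d,[.44,-.068,.08]))
cv2.imwrite('pics/c10.png',d['image'][:300][:,:,::-1])
```

```text
[0.44416342 0.10181225 0.15992   ] [-0.19  0.25 -0.18  2.04  0.06  0.85 -1.98] 25.1
ring exp [113.27934502 177.17963375]
[]
dark [536. 244.] 33 [ 0.4459 -0.0555  0.08  ]
dark [439. 170.] 26 [0.4995 0.0198 0.08  ]
[551.25705544 251.54481215]
```

View pics/c10.png

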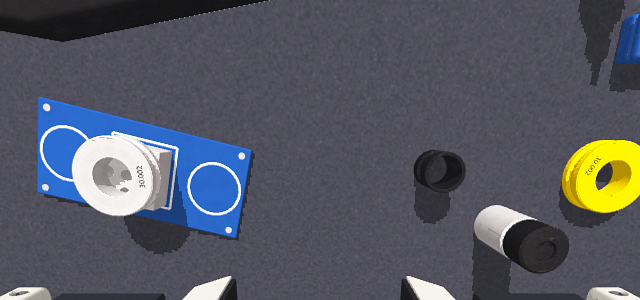

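Ring sits on the block with its bore at (114,175), against an expected (113,177). The cylinder cap is near (541,245). Turning a quarter so the fingers close along x, and moving over the cylinder.

Emit:
drive_tool([
  [0,0,-6,0,0.06],
  [0,0,-10,0,0.1],
  [0,0,-10,0,0.1],
  [0,0,-10,0,0.1],
  [0,0,-10,0,0.1],
  [0,0,-10,0,0.1],
  [0,0,-10,0,0.1],
  [0,0,-10,0,0.1],
  [0,0,-10,0,0.1],
  [0,0,-10,0,0.1],
  [0,0,-10,0,0.1],
  [0,0,-10,0,0.1],
  [0,0,-10,0,0.1],
  [0,0,-10,0,0.1],
  [0,0,-10,0,0.1],
  [0,0,-10,0,0.1],
  [0,0,-10,0,0.1],
  [0,0,0,0,0],
  [0,0,0,0,0],
  [0,0,0,0,0],
])

```text
clock: 26.77
position: [0.4443, -0.0642, 0.1597]
ee_rot: [-2.129, -2.31, -0.001]
force: [-0.8, -0.5, 0.1]
width: 1.003
gripper_force: 0.0
```

Run:
```python
from h import *
d=grab('wrist','w11.png'); o=observe(); print(o['position'],o['ee_rot'],o['joints'].round(2),o['clock'])
for p in ([.444,-.064,.08],[.444+.019,-.064,.08],[.444-.019,-.064,.08],[.444,-.083,.08],[.444,-.045,.08]): print(proj(d,p).round(1))
cv2.imwrite('pics/c11.png',cv2.resize(d['image'][140:300,200:440][:,:,::-1],None,fx=3,fy=3))
```

```text
[ 0.44421711 -0.06417222  0.15974258] [-2.12760546e+00 -2.31118552e+00 -7.15384353e-04] [ 0.35  0.26 -0.39  2.05  0.13  0.86 -0.03] 26.8167
[317.1 247.2]
[343.  249.2]
[291.  245.2]
[315.  271.4]
[319.2 222. ]
```

View pics/c11.png

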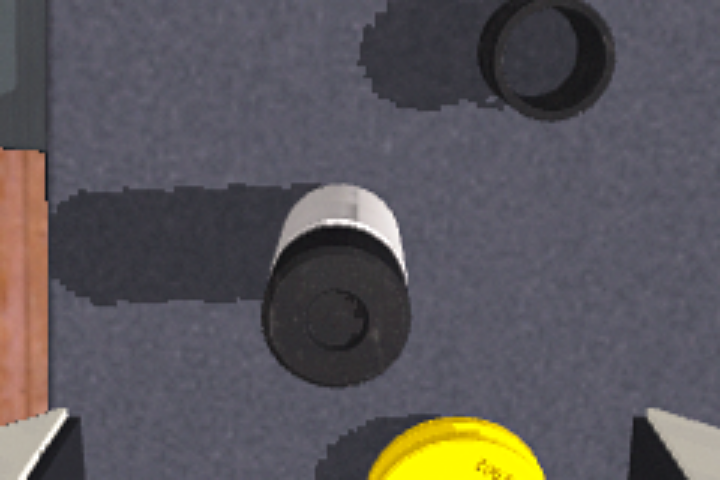

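The cap's top face is centred at (312,246), so the tool shifts -4 mm in x and +1 mm in y, then descends and grips.

Emit:
drive_tool([
  [0,-4,1,-5,0],
  [0,0,0,-15,0],
  [0,0,0,-20,0],
  [0,0,0,-20,0],
  [0,0,0,-20,0],
  [0,0,0,-20,0],
  [0,0,0,-15,0],
  [0,0,0,-10,0],
  [0,0,0,0,0],
  [0,0,0,0,0],
  [1,0,0,0,0],
  [1,0,0,0,0],
  [1,0,0,0,0],
  [1,0,0,0,0],
  [1,0,0,0,0],
  [1,0,0,0,0],
  [1,0,0,0,0],
  [1,0,0,0,0],
  [1,0,0,0,0],
])

```text
clock: 28.4
position: [0.4397, -0.0645, 0.0347]
ee_rot: [-2.126, -2.312, 0.001]
force: [-1.7, 1.0, 0.1]
width: 0.399
gripper_force: 29.8
```

Emit:
drive_tool([
  [1,0,0,10,0],
  [1,0,0,25,0],
  [1,0,0,30,0],
  [1,0,0,25,0],
  [1,2,8,0,0],
  [1,2,14,0,-0.02],
  [1,3,20,0,-0.03],
  [1,4,24,0,-0.03],
  [1,4,24,0,-0.03],
  [1,4,24,0,-0.03],
  [1,4,24,0,-0.03],
  [1,4,24,0,-0.03],
  [1,4,24,0,-0.03],
  [1,4,24,0,-0.03],
  [1,4,24,0,-0.03],
  [1,4,24,0,-0.03],
  [1,4,24,0,-0.01],
  [1,4,22,0,0],
  [1,4,20,0,0],
])

```text
clock: 29.98
position: [0.4936, 0.2611, 0.1227]
ee_rot: [-2.476, -1.933, 0.004]
force: [-0.3, -0.0, -6.1]
width: 0.396
gripper_force: 40.0
```

Emit:
drive_tool([
  [1,4,18,0,0],
  [1,4,16,0,0],
  [1,4,14,0,0],
  [1,3,10,0,0],
  [1,1.5,6,0,0],
  [1,0,2,0,0],
  [1,0,0,0,0],
  [1,0,0,0,0],
  [1,0,0,0,0],
])

```text
clock: 30.73
position: [0.5115, 0.3244, 0.1246]
ee_rot: [2.478, 1.93, -0.001]
force: [0.4, 0.7, -6.4]
width: 0.393
gripper_force: 40.0
```

Run:
```python
from h import *
d=grab('wrist','w12.png'); o=observe(); print(o['position'],o['ee_rot'],o['force'],o['width'],o['clock'])
```

```text
[0.5115649  0.32447759 0.1247073 ] [ 2.47787940e+00  1.93029343e+00 -6.75109157e-04] [-0.08838903  0.03242387 -6.25482218] 0.39246655021146626 30.7833
```

Emit:
drive_tool([
  [1,-4.5,-2.5,-5,0],
  [1,0,0,-15,0],
  [1,0,0,-20,0],
  [1,0,0,-20,0],
  [1,0,0,-13,0],
  [1,0,0,-5,0],
  [1,0,0,0,0],
  [1,0,0,0,0],
  [1,0,0,0,0],
])

```text
clock: 31.53
position: [0.5075, 0.3235, 0.0478]
ee_rot: [2.477, 1.932, 0.003]
force: [0.6, 0.0, -6.2]
width: 0.395
gripper_force: 40.0
```

Run:
```python
from h import *
o=observe(); print(o['position'],o['force'])
```

```text
[0.50754503 0.32350357 0.04781149] [ 0.56004033  0.01356368 -6.23084664]
```

Emit:
drive_tool([
  [1,-0.5,-1.5,-2,0],
  [1,0,0,-2,0],
  [1,0,0,-2,0],
  [1,0,0,-1,0],
  [1,0,0,0,0],
  [1,0,0,0,0],
  [1,0,0,0,0],
])

```text
clock: 32.12
position: [0.5067, 0.3217, 0.0407]
ee_rot: [2.477, 1.932, 0.001]
force: [-3.4, -2.6, 6.0]
width: 0.393
gripper_force: 40.0
```

Emit:
drive_tool([
  [0.2,0,0,0,0],
  [0.1,0,0,0,0],
  [0.1,0,0,0,0],
  [0.1,0,0,0,0],
  [0.1,0,0,5,0],
  [0.1,0,0,15,0],
  [0.1,0,0,25,0],
  [0.1,0,0,25,0],
  [0.1,0,0,25,0],
  [0.1,0,0,25,0],
  [0.1,-5,-10,25,0],
  [0.1,-10,-10,25,0],
  [0.1,-15,-15,10,0],
  [0.1,-15,-15,0,0],
  [0.1,-15,-15,0,0],
  [0.1,-5,-10,0,0],
  [0.1,0,0,0,0],
  [0.1,0,0,0,0],
])

```text
clock: 33.62
position: [0.442, 0.2464, 0.2202]
ee_rot: [2.478, 1.931, 0.002]
force: [1.0, 0.4, -0.1]
width: 0.899
gripper_force: 0.0
```

Run:
```python
from h import *
d=grab('wrist','w13.png'); o=observe(); print(o['position'],o['clock'])
for n,p in dict(cyltop=[.5076,.3233,.086],cylbase=[.5076,.3233,.006],ringtop=[.492,.26,.051],blk=[.492,.26,.031]).items(): print(n,proj(d,p).round(1))
```

```text
[0.44225239 0.24704284 0.2200462 ] 33.6667
cyltop [373.4 119.2]
cylbase [361.4 122.3]
ringtop [364.9 192.7]
blk [362.4 189.4]
```

View pics/w13.png

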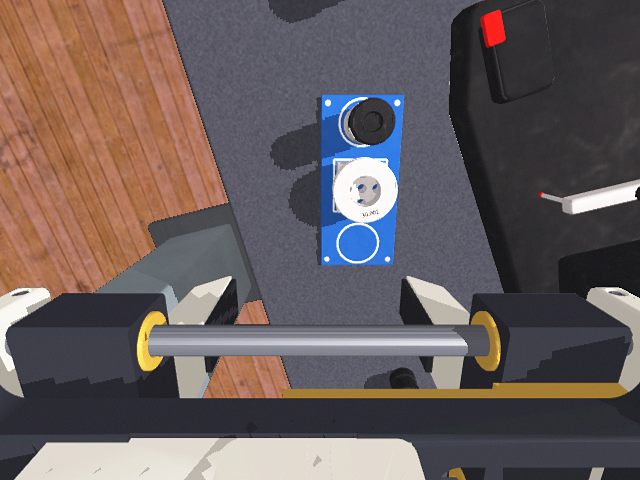

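The cylinder cap is at (371,121) against (373,119), and the ring top at (365,190) against (365,193). That was 15 viewed pictures, one more than allowed, so I'll check the ring numerically from here.

Run:
```python
from h import *
d=grab('wrist'); im=d['image'].astype(int); V,U=np.mgrid[:480,:640]
m=(im.min(2)>140)&(np.hypot(U-365,V-190)<37)
k,P=blob(d,cv2.morphologyEx(m.astype('uint8'),cv2.MORPH_OPEN,np.ones((5,5))),.051); print('seen',k.min(0),k.max(0))
t=np.linspace(0,6.28,90)
for r,zs in((.031,(.031,.051)),):
    Q=np.array([proj(d,[.492+r*np.cos(a),.26+r*np.sin(a),z]) for a in t for z in zs]); print('exp',Q.min(0),Q.max(0))
dk=((im.max(2)<75)&(np.hypot(U-372,V-121)<30)); k,_=blob(d,dk,.086); print('cap',k.min(0),k.max(0))
Q=np.array([proj(d,[.5076+.019*np.cos(a),.3233+.019*np.sin(a),z]) for a in t for z in(.076,.086)]);print('exp',Q.min(0),Q.max(0))
```

```text
seen [333 158] [397 225]
exp [331.73360114 158.84980938] [397.40904063 224.86607641]
cap [348  99] [394 145]
exp [348.7780414  94.6813868] [397.14147709 144.61521873]
```

```bash
python3 -c "
from cell import arm; print(arm.sign_off())"
```

```text
the job is handed in; nothing more can be done
None
```

The job is finished and handed in at about 34 s on the robot clock: flange in the front bay, then bush in the rear bay, and block, ring and cylinder set on the board, all within about 2 mm of target by camera; I viewed 15 pictures, one over your limit of 14.

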